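Eject one brass blank from the feeder and nudge it onto the green mat

TASK

Press the red plunger of the blank feeder all the way down once and let it spring back up, so that a single brass blank is ejected onto the bench. Then push that blank along the bench with the fingertips until it lies flat and wholly on the round green mat. Do not lift or tip the blank, do not eject a second one, and leave all the other things on the bench where they stand.

Things in the scene. Friction and masses are not known exactly. Their poses are not given: they have to be found in the camera images.
- feeder: Feeder fixed to the bench: aluminium housing (70 mm long, 44 wide, 32 high), milky clear magazine (40 x 38 mm, 40 high) at its front, flanges to 29 mm either side. Origin on the bench under the magazine's centre; +x points out of the exit gate (front face at x = +21 mm), housing towards -x. After a slow full press the blank rests on the x axis, centre 50 to 55 mm from the origin.
- plunger_top (a point): Centre of the top face of the red round plunger cap (30 mm across, 10 mm thick), 50 mm behind the feeder's origin (towards its -x), 66 mm above the bench when up. It moves down with the plunger.
- plunger (a joint): Plunger travel in m: 0 up, 0.022 at its lower stop. A spring resists with 2 N at the top to 5 N at the bottom and lifts it again when released. It drives a steel pusher out of the gate 2.3 times as far (50 mm at full press), which draws back as the plunger rises; the next blank then drops into place, so each full press ejects one blank.
- blank0: The blank to be ejected, at first the lowest in the magazine: solid brass disc 28 mm across, 8 mm thick, flat on the bench, about 42 g. Origin at the centre of its underside.
- blank1: The second blank in the stack, same size; it must stay in the magazine (it drops 8 mm when the first has left).
- blank2: The third blank in the stack, same size; stays in the magazine.
- blank3: The top blank in the stack, same size; stays in the magazine.
- mat_green: Round green mat, 64 mm across, let flush into the bench (no step to slide over); origin at its centre. The blank's goal. It lies in front of the feeder, off to its left or right; green and orange may change places.
- mat_orange: Round orange mat like the green one, off to the other side; not a goal. Flush too, fingers and blank may pass over it.
- oil_bottle: Bystander: closed amber bottle, 26 mm across, 55 mm high, standing beside the feeder; origin at its underside.
- loupe: Bystander: black watchmaker's loupe, a truncated cone 34 mm across, 30 mm high, beside the feeder; origin at its underside.
- spool: Bystander: green spool, 38 mm across, 34 mm high, standing in front of the exit, 155 to 180 mm from the feeder's origin; origin at its underside.
- screwdriver: Bystander: screwdriver 150 mm long lying at the left; x along it.
- tweezers: Bystander: brass tweezers about 125 mm long lying at the right; x along them.
- dish: Bystander: light blue shallow dish, 100 mm across, 22 mm high, at the left; origin at its underside.
- dome: Bystander: clear dust dome with a knob, 76 mm across, 69 mm high, at the right; origin at its underside.
There are look-alikes about, which are no part of the job. What is shaped like the feeder but blue is not meant.

How it is judged:
By the outcome, as a careful person would: the job done as asked, in the order asked, and still so for the second after the job is handed in, with the robot touching nothing.
It also fails if it takes over 48 s, if anything falls off the work surface, if the arm or the gripper's body presses on something with over 40 N, if the wrist force passes 120 N, or if a joint passes its speed limit or range.

ROBOT

A 6-joint arm with a two-finger parallel gripper is mounted at the origin on the work surface. World frame = base frame: x ahead of the robot, y to its left, z up, the work surface at z = 0. Lengths are in m, angles in rad, forces in N, time in s.
With the tool pointing down it reaches from about 0.375 to 0.9 m from the base axis. Payload 3.1 kg.
Tool frame: the origin (TCP) lies on the centre line of the jaws, within the pads' length; the fingertips stand ahead of it and the grasp point (between the pads) lies 3 mm ahead of it (robot.tip_reach is the z of the fingertips in the tool frame, in m); z points along the fingers, y is the line along which they close (so a half turn about z gives the same grasp; the last joint's range is limited). The gripper opens to 87 mm and grips with 3 to 60 N. Pads are 19 mm wide; open, the fingers measure 117 mm over their backs; the gripper's body (75 mm by 190 mm) begins 51 mm behind the grasp point.
Start: joints at [-1.395, 0.527, 1.433, -0, 1.181, -0.178], TCP at [0.217, -0.586, 0.245] pointing down, gripper open.
Joint ranges: [-3.08, 3.08], [-0.75, 2.2], [0.22, 2.44], [-1.43, 4.57], [0, 2.65], [-2.85, 2.85]. Speed limits (rad/s): [2.79, 2.79, 3.14, 3.14, 3.14, 3.14].

INTERFACE

Orientations are given as a unit quaternion [x, y, z, w].
In Python, from rig import sensors, eyes, ticket, robot gives the robot as it stands.
- The arm moves only by the tool drive_tool, never from a script. Its argument "deltas" is a list that holds one entry, the list of rows, each a list of 6 numbers: the shift along the tool's x, y, z in mm, then the turn, a rotation vector about the tool's x, y, z in rad. A call has 1 to 8 rows; each row shifts and turns the commanded pose from where the row before left it, along the tool's axes as they then stand; what a row does not reach is not made up. A row lasts 1/12 s, in which the tool goes at most 41.7 mm and 7.16 degrees, less where a joint would pass 70% of its speed; a pose out of reach is approached as far as the arm can. A call is refused whole if a number of a shift passes 41.7 or a number of a turn 0.125, either way. A call with a gripper value outside its range is refused whole. "gripper" is the opening in per cent of the stroke, from 0 (shut) to 100 (fully open), set as the call begins (left out, the last holds). The fingers move at their own pace and stop on an object; "squeeze" is the grip in N (left out, the last holds). Time passes only in rows, so rows that do not move let the fingers close. It gives the time, the measured TCP pose, the force, the opening and the grip force at its end, in the units of the state.
- sensors.get_obs(): the state, without advancing time (a new reading comes with each control period).
- eyes.camera(name): name is "side" or "top" or "wrist"; returns a dict with "img" (384x512x3 uint8, red, green, blue), "fov_y" (degrees; the focal length in pixels is half the picture's height over the tangent of half this angle, whatever the lens; pixels are square), "cx", "cy" (the principal point, pixels), "xyz" and "attitude" of the camera in the world; the wrist camera has in their place "hand_eye" (4x4, takes a point from camera to tool coordinates, whose origin is the TCP and whose axes are the flange's). Camera axes: x right, y up, looking along -z (the intrinsics and any distortion apply to the point x, -y, -z); pixel columns grow to the right and rows downward; lengths in m; the calibration is good to about 2 mm. A picture is of the moment at which its call begins: read the wrist's pose just before it. There is no depth.
- ticket.hand_in(): hands the job in; it is judged then, once.
The state is a dict: "time": time; "q": joint angles; "joint_velocities": joint speeds; "joint_torque": joint torques, N m; "position": TCP position; "tool_rot": TCP orientation; "ft_force": force on the tool from outside, world axes, zero at the start; "moment": the same for the moment, N m; "grip_width": finger opening in m; "grip_force": force on a finger pad.
Only numpy, scipy, OpenCV 4.12 (cv2) and the standard library are available. Lean on these libraries where they do the work, as an engineer would, in place of code of your own. Each camera call takes 0.05 s, during which the arm holds its last target. There are 200 camera calls.

## Working session

There is one attempt and no reset: what is moved stays moved. The work goes in short steps, Python scripts to look and compute and a tool call to move; the robot and the scene stay as the last step left them, time stands still between calls to the robot, and variables do not carry over. Pictures are saved under pics/ and viewed, at most 10 in all, crops included, and the job is handed in when it is done.

Besides the shell and the picture viewer there is one more tool, called by a JSON object that holds its "name" and its "arguments". drive_tool: Moves the arm, as the interface text tells. Its arguments: {"type":"object","properties":{"deltas":{"type":"array"},"gripper":{"type":"number"},"squeeze":{"type":"number"}},"required":["deltas"]}

```bash
ls; mkdir -p pics; cat > h.py <<'E'
import numpy as np, cv2
from scipy.spatial.transform import Rotation as R
from rig import sensors, eyes, ticket, robot
def cam(n):
    o=sensors.get_obs(); c=eyes.camera(n)
    f=c["img"].shape[0]/2/np.tan(np.radians(c["fov_y"])/2)
    c["f"]=f
    if "hand_eye" in c:
        T=np.eye(4);T[:3,:3]=R.from_quat(o["tool_rot"]).as_matrix();T[:3,3]=o["position"]
        M=T@np.array(c["hand_eye"]); c["R"],c["p"]=M[:3,:3],M[:3,3]
    else:
        a=np.array(c["attitude"]); c["R"]=R.from_quat(a).as_matrix() if a.size==4 else a.reshape(3,3); c["p"]=np.array(c["xyz"])
    return c
def ray(c,u,v,z=0.):
    d=c["R"]@np.array([(u-c["cx"])/c["f"],-(v-c["cy"])/c["f"],-1.])
    return c["p"]+d*(z-c["p"][2])/d[2]
def proj(c,P):
    q=c["R"].T@(np.array(P)-c["p"]); return c["cx"]+c["f"]*q[0]/-q[2], c["cy"]-c["f"]*q[1]/-q[2]
def save(c,n): cv2.imwrite("pics/"+n,c["img"][:,:,::-1])
E
python3 - <<'E'
from h import *
for n in("top","side","wrist"):
    c=cam(n); save(c,n+"0.png"); print(n,{k:v for k,v in c.items() if k!="img"})
print(sensors.get_obs(), robot.tip_reach)
a=[cv2.imread(f"pics/{n}0.png") for n in("top","side")]
cv2.imwrite("pics/top0b.png",cv2.resize(a[0],(800,600)))
E
```

```text
pics
top {'fov_y': 43.16742057683681, 'cx': 260.6999402119567, 'cy': 196.13900027062573, 'xyz': array([0.2735271 , 0.01176557, 1.44891117]), 'attitude': array([-0.07176252,  0.07141473,  0.7113144 , -0.69554432]), 'f': np.float64(485.3397458658379), 'R': array([[-0.02213649,  0.97925158, -0.20143566],
       [-0.99975118, -0.02223608,  0.00176863],
       [-0.00274721,  0.20142469,  0.97950015]]), 'p': array([0.2735271 , 0.01176557, 1.44891117])}
side {'fov_y': 49.147432625173295, 'cx': 256.41079825433985, 'cy': 190.26724679430197, 'xyz': array([0.21745581, 0.70608314, 0.87680129]), 'attitude': array([-0.0776122 ,  0.36775927,  0.90623079, -0.19358519]), 'f': np.float64(419.87314888126036), 'R': array([[-0.91300224,  0.29378051, -0.28305463],
       [-0.40795094, -0.65455578,  0.6365004 ],
       [ 0.00171637,  0.69659869,  0.71745893]]), 'p': array([0.21745581, 0.70608314, 0.87680129])}
wrist {'fov_y': 60.75860656937489, 'cx': 258.480002032344, 'cy': 192.48483139021124, 'hand_eye': array([[ 5.87952138e-04,  9.57326772e-01,  2.89007103e-01,
         7.84805559e-02],
       [ 9.999998
[... 493 characters left out ...]
5, 'q': array([-1.39549853e+00,  5.28276314e-01,  1.43358643e+00,  2.00454452e-05,
        1.18142008e+00, -1.78481736e-01]), 'joint_velocities': array([ 0.00078867, -0.00154752, -0.00441015,  0.00183437, -0.0010382 ,
       -0.00126481]), 'joint_torque': array([ 7.28036939e-04, -4.40432668e+01, -1.76842260e+01,  6.34176261e-02,
        5.53025783e-02, -1.04253168e-04]), 'position': array([ 0.21647989, -0.58575799,  0.24378871]), 'tool_rot': array([ 9.84396076e-01,  1.75964914e-01,  1.06146002e-05, -8.45069326e-04]), 'ft_force': array([-0.15996349, -0.97035921,  0.61797464]), 'moment': array([-0.03762061, -0.02348295, -0.04349165]), 'grip_force': 0.0, 'grip_width': 0.08701251435185821} 0.022
```

View pics/top0b.png

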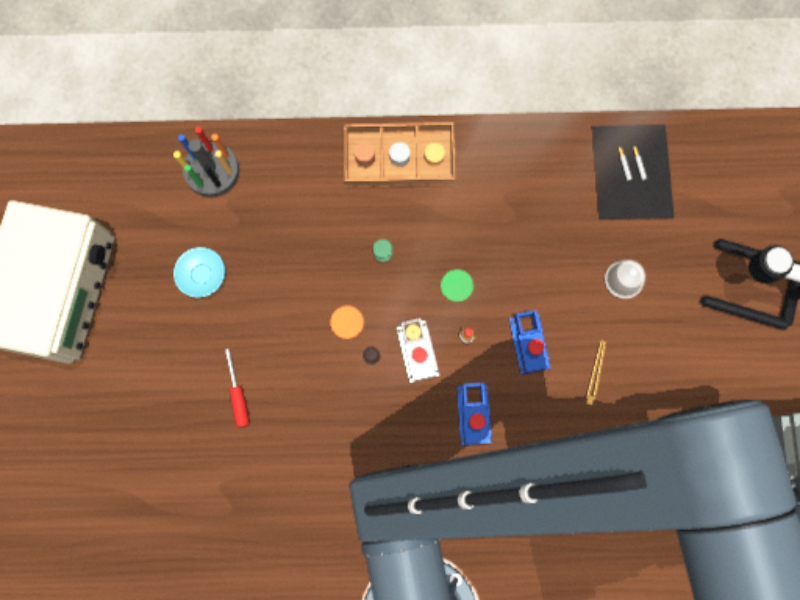

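View pics/side0.png

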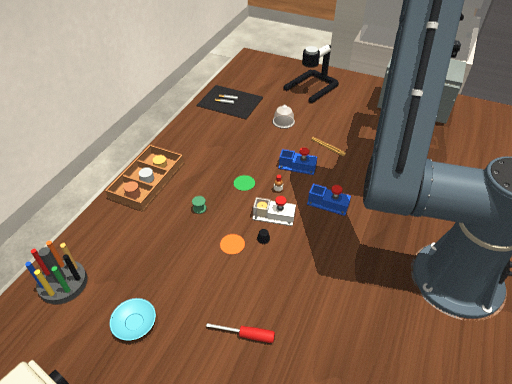

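The red things that could be taken for the plunger (800x600 top view) are the silver feeder's cap (419,355), two blue look-alikes' caps (536,347) and (477,422), and the bottle's cap (467,333). I choose the silver one, which has the milky magazine in front of it. The green mat is at (457,285), the orange mat at (347,322) and the spool at (383,250).

```bash
cat > m.py <<'E'
from h import *
c=cam("top"); s=cam("side")
def blobs(c,lo,hi,amin=15):
    hsv=cv2.cvtColor(c["img"],cv2.COLOR_RGB2HSV)
    m=cv2.inRange(hsv,lo,hi)
    n,l,st,ce=cv2.connectedComponentsWithStats(m)
    return [(ce[i].round(1),st[i,4]) for i in range(1,n) if st[i,4]>=amin]
for n,lo,hi,z in(("red",(0,190,110),(6,255,255),.066),("red2",(174,190,110),(180,255,255),.066),("green",(50,150,100),(70,255,255),0),("spool",(65,60,40),(85,190,255),.034),("orange",(8,200,180),(18,255,255),0)):
    for k,cc in(("top",c),("side",s)):
        for b,a in blobs(cc,lo,hi): print(n,k,b,a,ray(cc,*b,z)[:2].round(4))
# white housing
E
python3 m.py
python3 - <<'E'
import cv2
a=cv2.imread("pics/top0.png")[175:255,205:365];b=cv2.imread("pics/side0.png")[165:245,200:360]
import numpy as np
cv2.imwrite("pics/crop0.png",cv2.resize(np.vstack([a,b]),(600,600),interpolation=cv2.INTER_CUBIC))
E
```

```text
red top [130.4  88.5] 38 [0.9021 0.3992]
red top [343.3 221.4] 33 [ 0.4784 -0.2267]
red top [153.  260.1] 125 [0.3798 0.3185]
red side [303.9 150.9] 54 [ 0.4753 -0.2192]
red side [278.6 177.4] 23 [ 0.5015 -0.0839]
red side [336.5 188.9] 72 [ 0.3421 -0.1065]
red side [280.4 200. ] 78 [ 0.4651 -0.0065]
red side [ 39.6 261.2] 128 [0.9011 0.4003]
red side [255.9 333.9] 333 [0.3733 0.3565]
green side [243.9 182.5] 236 [ 0.6103 -0.0859]
green side [ 60.3 278. ] 94 [0.8753 0.3922]
spool top [124.4 112.9] 53 [0.8364 0.4241]
spool top [244.4 159.9] 123 [0.6774 0.056 ]
spool top [289.5 179. ] 125 [ 0.615  -0.0783]
spool top [ 48.4 200.3] 97 [0.5662 0.6409]
spool side [243.9 182.5] 235 [ 0.5951 -0.0552]
spool side [198.6 204.4] 186 [0.671  0.0712]
spool side [ 59.9 278.1] 179 [0.8505 0.405 ]
```

View pics/crop0.png

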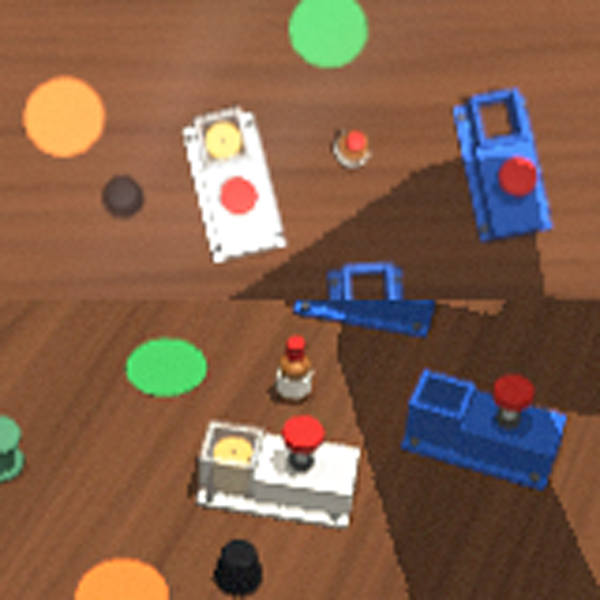

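Confirmed: the silver feeder is the target, with its magazine full and its cap at about (268,227) in the top image. Next I compute rough positions.

```bash
python3 - <<'E'
from h import *
from m import blobs
c=cam("top")
P=ray(c,268.5,227.3,.066);B=ray(c,264.2,212.6,.032);G=ray(c,292.5,183,0)
print(P,B,G)
o=sensors.get_obs();M=R.from_quat(o["tool_rot"])
print("yaw toolx",M.as_matrix()[:,0],"delta tool mm",M.inv().apply(P+[-0.0,0,.10]-o["position"])*1e3)
E
```

```text
red top [130.7  88.9] 38 [0.9008 0.3983]
red top [344.  220.8] 26 [ 0.4801 -0.2288]
red top [153.  260.4] 116 [0.379  0.3185]
red side [303.9 150.9] 53 [ 0.4753 -0.2192]
red side [278.4 177.6] 25 [ 0.5017 -0.0829]
red side [336.6 188.9] 75 [ 0.3418 -0.1066]
red side [280.3 200.1] 80 [ 0.4653 -0.006 ]
red side [ 39.6 261.2] 125 [0.9011 0.4003]
red side [256.  333.9] 334 [0.3731 0.3564]
green side [243.8 182.5] 238 [ 0.6106 -0.0858]
green side [ 53.9 268.6] 19 [0.9086 0.3778]
green side [ 62.1 280.7] 72 [0.8661 0.3963]
spool top [124.2 112.7] 53 [0.8371 0.4248]
spool top [244.4 159.9] 123 [0.6774 0.056 ]
spool top [289.1 179.1] 116 [ 0.6147 -0.0771]
spool top [ 46.8 205.7] 93 [0.55   0.6445]
spool side [243.8 182.5] 237 [ 0.5953 -0.0551]
spool side [198.7 204.3] 187 [0.671  0.0708]
spool side [ 60.1 278.5] 174 [0.8493 0.4057]
[ 0.46610466 -0.01109767  0.066     ] [ 5.14952928e-01 -4.86758993e-05  3.20000000e-02] [ 0.61038032 -0.08918173  0.        ]
yaw toolx [9.38057345e-01 3.46480035e-01 6.07205872e-05] delta tool mm [ 433.35552426 -452.95824191   78.56289823]
```

{"name": "drive_tool", "arguments": {"deltas": [[[27,-28.3,4,0,0,0],[27,-28.3,4,0,0,0],[27,-28.3,4,0,0,0],[27,-28.3,4,0,0,0],[27,-28.3,4,0,0,0],[27,-28.3,4,0,0,0],[27,-28.3,4,0,0,0],[27,-28.3,4,0,0,0]]], "gripper": 0}}

```text
time: 1.07
position: [0.3412, -0.2975, 0.2127]
tool_rot: [0.984, 0.176, 0.0, 0.0]
ft_force: [1.5, -0.7, 0.3]
grip_width: 0.0418
grip_force: 0.0
```

{"name": "drive_tool", "arguments": {"deltas": [[[27,-28.3,4,0,0,0],[27,-28.3,4,0,0,0],[27,-28.3,4,0,0,0],[27,-28.3,4,0,0,0],[27,-28.3,4,0,0,0],[27,-28.3,4,0,0,0],[27,-28.3,4,0,0,0],[27,-28.3,4,0,0,0]]]}}

```text
time: 1.73
position: [0.4656, -0.01, 0.1806]
tool_rot: [0.984, 0.176, 0.0, 0.0]
ft_force: [0.9, -0.6, -0.1]
grip_width: 0.0006
grip_force: 0.0
```

{"name": "drive_tool", "arguments": {"deltas": [[[0,0,0,0,0,-0.117],[0,0,0,0,0,-0.117],[0,0,0,0,0,-0.117],[0,0,0,0,0,-0.117],[0,0,0,0,0,-0.117],[0,0,0,0,0,-0.117],[0,0,0,0,0,-0.117]]]}}

```text
time: 2.32
position: [0.4652, -0.0118, 0.1807]
tool_rot: [0.831, 0.556, 0.0, 0.0]
ft_force: [-0.2, -0.3, 0.6]
grip_width: 0.0003
grip_force: 0.0
```

{"name": "drive_tool", "arguments": {"deltas": [[[0,0,0,0,0,-0.117],[0,0,0,0,0,-0.117],[0,0,0,0,0,-0.117],[0,0,0,0,0,-0.117],[0,0,0,0,0,-0.117],[0,0,0,0,0,-0.117],[0,0,0,0,0,-0.117],[0,0,0,0,0,0]]]}}

```text
time: 2.98
position: [0.4651, -0.0119, 0.1807]
tool_rot: [0.543, 0.84, 0.0, 0.0]
ft_force: [-0.4, -0.0, 0.2]
grip_width: 0.0006
grip_force: 0.0
```

```bash
python3 - <<'E'
from h import *
c=cam("wrist"); save(c,"w1.png"); o=sensors.get_obs()
M=R.from_quat(o["tool_rot"]); print(o["time"],o["position"],M.as_matrix().round(3),o["q"],o["grip_width"])
print(proj(c,[.466,-.0095,.066]),proj(c,o["position"]+M.apply([0,0,.022])))
E
```

```text
3.0333 [ 0.46510376 -0.01186001  0.1807136 ] [[-0.406  0.914  0.   ]
 [ 0.914  0.406 -0.   ]
 [-0.     0.    -1.   ]] [-2.66420333e-01  4.16993693e-01  1.89033322e+00  5.15455719e-05
  8.33772105e-01 -6.85019596e-01] 0.0006362365550801705
(np.float64(261.9203771711189), np.float64(192.74609993451506)) (np.float64(260.47270684693484), np.float64(245.40385399754203))
```

View pics/w1.png

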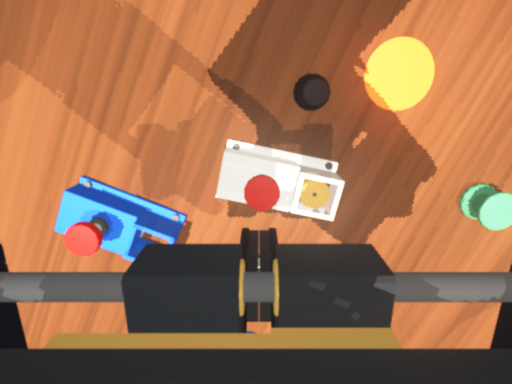

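The wrist view shows the cap at (262,193), right where predicted, and the top blank in the magazine at (315,194). Now I refine both, and the mat from the top camera.

```bash
python3 - <<'E'
from h import *
c=cam("wrist"); o=sensors.get_obs(); M=R.from_quat(o["tool_rot"])
hsv=cv2.cvtColor(c["img"],cv2.COLOR_RGB2HSV)
def cc(m,near):
    n,l,st,ce=cv2.connectedComponentsWithStats(m); i=1+np.argmin([np.hypot(*(x-near))+(1e3 if s[4]<80 else 0) for x,s in zip(ce[1:],st[1:])])
    k=max(cv2.findContours((l==i).astype('uint8'),0,1)[0],key=cv2.contourArea); return cv2.minEnclosingCircle(k),st[i]
cap=cc(cv2.inRange(hsv,(0,200,90),(6,255,255))|cv2.inRange(hsv,(172,200,90),(180,255,255)),(262,193))
bl=cc(cv2.inRange(hsv,(14,110,120),(28,255,255)),(315,194))
w=cc(cv2.inRange(hsv,(0,0,150),(180,70,255)),(260,180))
print(cap,bl,w)
P=ray(c,*cap[0][0],.066);B=ray(c,*bl[0][0],.032)
print("P",P,"B",B,"d",np.linalg.norm((P-B)[:2]),np.degrees(np.arctan2(*(B-P)[1::-1])))
# flange holes on top view: (236,147),(328,166) on bench-ish
H=[ray(c,*u,.004) for u in((236,147),(328,166))]; print(H,np.degrees(np.arctan2(*(H[1]-H[0])[1::-1])))
t=cam("top");h=cv2.cvtColor(t["img"],cv2.COLOR_RGB2HSV); g=cc(cv2.inRange(h,(45,120,60),(75,255,255)),(292,183)); print("G",g,ray(t,*g[0][0],0))
print("tool delta to cap",M.inv().apply(P-o["position"])*1e3)
E
```

```text
(((90.0, 234.0), 13.453723907470703), array([ 81, 224,  20,  21,  98], dtype=int32)) (((313.9615478515625, 191.73077392578125), 15.568704605102539), array([300, 179,  29,  29, 624], dtype=int32)) (((279.3966369628906, 180.51356506347656), 66.23271942138672), array([ 215,  139,  130,   82, 5544], dtype=int32))
P [ 0.34822907 -0.10177648  0.066     ] B [0.51392787 0.00165744 0.032     ] d 0.19533219161092627 31.973586229987813
[array([0.43235109, 0.00571382, 0.004     ]), array([0.52256904, 0.02532387, 0.004     ])] 12.263226754026602
G (((292.11865234375, 182.19491577148438), 9.662242889404297), array([283, 173,  19,  16, 228], dtype=int32)) [ 0.61293921 -0.08810278  0.        ]
tool delta to cap [ -34.72233189 -143.31816645  114.63430837]
```

{"name": "drive_tool", "arguments": {"deltas": [[[2.7,1,16,0,0,0],[0,0,16,0,0,0],[0,0,16,0,0,0],[0,0,16,0,0,0],[0,0,14,0,0,0],[0,0,8,0,0,0],[0,0,3,0,0,0],[0,0,2,0,0,0]]], "gripper": 0}}

```text
time: 3.8
position: [0.4648, -0.009, 0.0892]
tool_rot: [0.544, 0.839, -0.0, -0.0]
ft_force: [-0.2, 0.5, -1.1]
grip_width: 0.0004
grip_force: 0.0
```

{"name": "drive_tool", "arguments": {"deltas": [[[0,0,2,0,0,0],[0,0,2,0,0,0],[0,0,2,0,0,0],[0,0,2,0,0,0],[0,0,2,0,0,0],[0,0,2,0,0,0],[0,0,2,0,0,0],[0,0,2,0,0,0]]]}}

```text
time: 4.47
position: [0.465, -0.009, 0.0745]
tool_rot: [0.544, 0.839, 0.0, 0.001]
ft_force: [-0.7, 0.4, 5.5]
grip_width: 0.0002
grip_force: 2.8
```

{"name": "drive_tool", "arguments": {"deltas": [[[0,0,1.5,0,0,0],[0,0,1.5,0,0,0],[0,0,1.5,0,0,0],[0,0,1,0,0,0],[0,0,0.5,0,0,0],[0,0,0,0,0,0]]]}}

```text
time: 4.97
position: [0.465, -0.009, 0.0684]
tool_rot: [0.544, 0.839, 0.0, 0.001]
ft_force: [-1.2, 0.5, 4.6]
grip_width: 0.0004
grip_force: 2.2
```

{"name": "drive_tool", "arguments": {"deltas": [[[0,0,1,0,0,0],[0,0,1,0,0,0],[0,0,0.7,0,0,0],[0,0,0.5,0,0,0],[0,0,0,0,0,0]]]}}

```text
time: 5.38
position: [0.465, -0.009, 0.0662]
tool_rot: [0.544, 0.839, 0.0, 0.001]
ft_force: [-2.5, -0.1, 15.1]
grip_width: 0.0007
grip_force: 7.9
```

The wrist force rose to 15 N, so the plunger is at its stop. Releasing it.

{"name": "drive_tool", "arguments": {"deltas": [[[0,0,-2,0,0,0],[0,0,-4,0,0,0],[0,0,-5,0,0,0],[0,0,-5,0,0,0],[0,0,-8,0,0,0],[0,0,-25,0,0,0],[0,0,-35,0,0,0],[0,0,-30,0,0,0]]]}}

```text
time: 6.05
position: [0.4643, -0.0088, 0.1798]
tool_rot: [0.544, 0.839, -0.0, -0.001]
ft_force: [1.5, 0.4, -0.0]
grip_width: 0.0008
grip_force: 0.0
```

{"name": "drive_tool", "arguments": {"deltas": [[[6,25,0,0,0,0],[6,25,0,0,0,0],[6,25,0,0,0,0],[6,25,0,0,0,0],[0,0,0,0,0,0]]], "gripper": 14}}

```text
time: 6.47
position: [0.5506, 0.0558, 0.1794]
tool_rot: [0.543, 0.84, 0.002, 0.003]
ft_force: [0.2, -0.2, 0.1]
grip_width: 0.0114
grip_force: 0.0
```

```bash
python3 - <<'E'
from h import *
c=cam("wrist"); save(c,"w2.png"); o=sensors.get_obs(); print(o["time"],o["position"],o["grip_width"])
d=np.array([.977,.215]);O=np.array([.514,.0017])
print("expected blank",O+.0525*d, proj(c,[*(O+.0525*d),.008]))
t=cam("top"); save(t,"t2.png")
E
```

```text
6.5167 [0.54800969 0.05487509 0.17880917] 0.01192950568519726
expected blank [0.5652925 0.0129875] (np.float64(254.27568728491764), np.float64(220.26869030234826))
```

View pics/w2.png

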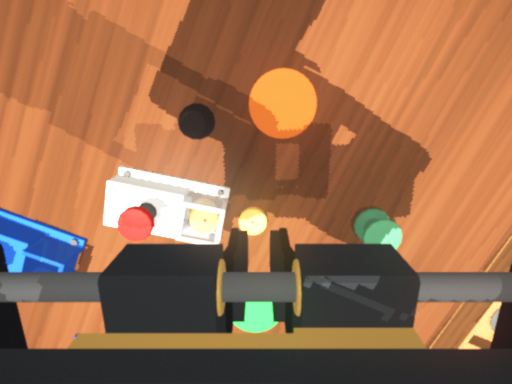

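The blank is out, at (253,221) in the wrist view, and the magazine still holds the rest. The green mat is partly visible at about (257,320), almost straight along tool -x.

```bash
python3 - <<'E'
from h import *
c=cam("wrist"); o=sensors.get_obs();M=R.from_quat(o["tool_rot"])
hsv=cv2.cvtColor(c["img"],cv2.COLOR_RGB2HSV)
m=cv2.inRange(hsv,(14,110,120),(28,255,255)); m[:,:236]=0;m[:,272:]=0;m[:200]=0;m[240:]=0
(x,y),r=cv2.minEnclosingCircle(np.argwhere(m)[:,::-1].astype(np.float32)); B=ray(c,x,y,.008)
s=cam("side");h=cv2.cvtColor(s["img"],cv2.COLOR_RGB2HSV);g=cv2.inRange(h,(50,120,80),(70,255,255)); g[:,:215]=0;g[:,280:]=0;g[:160]=0;g[210:]=0
k=cv2.fitEllipse(max(cv2.findContours(g,0,1)[0],key=cv2.contourArea)); G=ray(s,*k[0],0)
t=cam("top");h=cv2.cvtColor(t["img"],cv2.COLOR_RGB2HSV);g=cv2.inRange(h,(50,120,60),(70,255,255)); g[:,:280]=0;g[:,310:]=0;g[:165]=0;g[200:]=0
k2=cv2.findContours(g,0,1)[0]; k2=cv2.fitEllipse(max(k2,key=cv2.contourArea)); G2=ray(t,*k2[0],0)
print((x,y,r),B,k,G,k2,G2,o["position"])
f=lambda p:(M.inv().apply(p-o["position"])*1e3).round(1)
print("tool frame B",f(B),"G",f(G),f(G2)); print(np.degrees(np.arctan2(*(G-B)[1::-1])))
F=np.array([.514+.021*.977,.0017+.021*.215,0]); 
for l in(-29,-20,20,29): print(l,f(F+np.array([-.215,.977,0])*l/1e3))
E
```

```text
(256.71917724609375, 223.07534790039062, 16.920604705810547) [0.56292317 0.00999285 0.008     ] ((244.00123596191406, 182.9048614501953), (13.756643295288086, 18.98044204711914), 87.39363861083984) [ 6.09290768e-01 -8.44741941e-02  1.11022302e-16] ((291.9594421386719, 182.09524536132812), (18.21799659729004, 18.760412216186523), 90.1334457397461) [ 0.61326394 -0.08762596  0.        ] [0.54520387 0.05390212 0.17817492]
tool frame B [-47.4  -1.5 170.1] G [-152.6    2.1  178.1] [-157.1    4.5  178.1]
-63.85664218307894
-29 [-67.7 -34.9 178.2]
-20 [-58.8 -33.  178.2]
20 [-19.7 -24.9 178.2]
29 [-10.8 -23.1 178.2]
```

{"name": "drive_tool", "arguments": {"deltas": [[[0,0,0,0,0,0.1],[-8,3,20,0,0,0],[-7,3,30,0,0,0],[0,0,30,0,0,0],[0,0,20,0,0,0],[0,0,8,0,0,0],[0,0,0,0,0,0],[0,0,0,0,0,0]]]}}

```text
time: 7.38
position: [0.5564, 0.0411, 0.0707]
tool_rot: [0.585, 0.811, -0.0, -0.0]
ft_force: [0.5, -0.3, 0.1]
grip_width: 0.0121
grip_force: 0.0
```

```bash
python3 - <<'E'
from h import *
c=cam("wrist"); o=sensors.get_obs();M=R.from_quat(o["tool_rot"]); print(o["time"],o["position"],o["grip_width"],M.as_matrix()[:,0])
save(c,"w3.png")
B=M.inv().apply(np.array([.564,.011,.008])-o["position"])*1e3; print(B,proj(c,[.564,.011,.008]))
E
```

```text
7.4333 [0.55712504 0.04116722 0.07135863] 0.011951085601582074 [-3.15138736e-01  9.49045398e-01 -6.39460619e-04]
[-30.75611158  -3.06780481  63.37422102] (np.float64(256.6408259949875), np.float64(260.01391423053377))
```

View pics/w3.png

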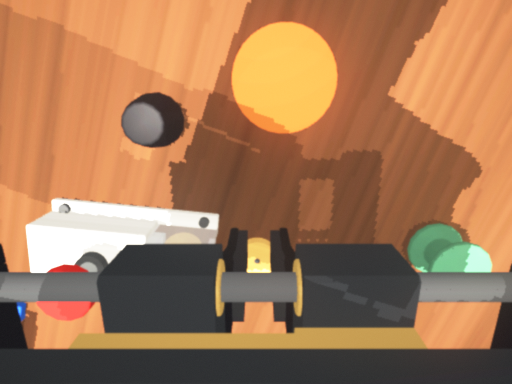

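{"name": "drive_tool", "arguments": {"deltas": [[[0,0,20,0,0,0],[0,0,16,0,0,0],[0,0,8,0,0,0],[0,0,1.2,0,0,0],[0,0,0,0,0,0],[0,0,0,0,0,0]]]}}

```text
time: 7.93
position: [0.5574, 0.0414, 0.0262]
tool_rot: [0.585, 0.811, 0.0, 0.001]
ft_force: [0.6, 0.2, 0.2]
grip_width: 0.0121
grip_force: 0.0
```

{"name": "drive_tool", "arguments": {"deltas": [[[-2,0,0,0,0,0],[-3,0,0,0,0,0],[-3,0,0,0,0,0],[-4,0,0,0,0,0],[-4,0,0,0,0,0],[-5,0,0,0,0,0],[-5,0.5,0,0,0,0],[-5,0.5,0,0,0,0]]]}}

```text
time: 8.6
position: [0.5675, 0.0118, 0.0251]
tool_rot: [0.585, 0.811, -0.0, -0.0]
ft_force: [0.5, 0.4, 0.8]
grip_width: 0.012
grip_force: 0.3
```

{"name": "drive_tool", "arguments": {"deltas": [[[-5,0.6,0,0,0,0],[-5,0.6,0,0,0,0],[-5,0.6,0,0,0,0],[-5,0.6,0,0,0,0],[-5,0.6,0,0,0,0],[-5,0.6,0,0,0,0],[-4,0.5,0,0,0,0],[-2,0.2,0,0,0,0]]]}}

```text
time: 9.27
position: [0.5833, -0.0211, 0.0252]
tool_rot: [0.585, 0.811, 0.0, 0.0]
ft_force: [0.2, 1.5, 0.4]
grip_width: 0.0125
grip_force: 0.2
```

```bash
python3 - <<'E'
from h import *
t=cam("top"); s=cam("side"); w=cam("wrist"); o=sensors.get_obs(); print(o["time"],o["position"],o["ft_force"])
a=cv2.resize(t["img"][165:245,230:330],(500,400),interpolation=2);b=cv2.resize(s["img"][150:230,190:290],(300,200+40),interpolation=2)
W=np.zeros((400,800,3),np.uint8);W[:,:500]=a;W[:240,500:]=b;W[240:,500:]=cv2.resize(w["img"][220:340,150:370],(300,160))
cv2.imwrite("pics/c4.png",W[:,:,::-1])
E
```

```text
9.4167 [ 0.58283722 -0.02061181  0.02511662] [0.85025339 0.47647772 0.51673852]
```

View pics/c4.png

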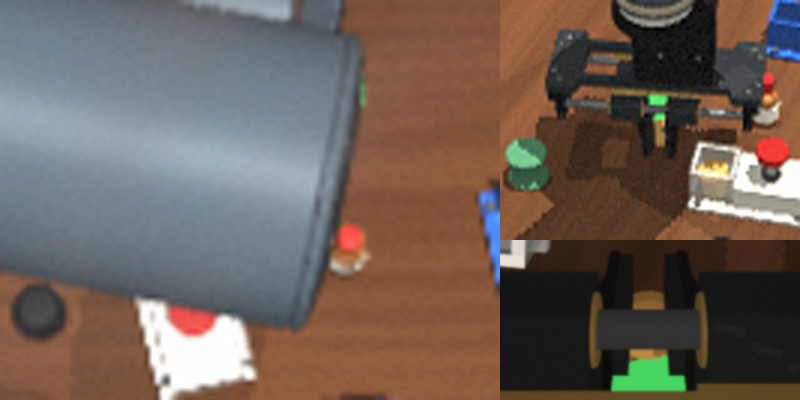

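The wrist inset shows the blank in the notch between the fingertips, with the green mat just beyond it. I continue pushing.

{"name": "drive_tool", "arguments": {"deltas": [[[-3,0.4,0,0,0,0],[-5,0.6,0,0,0,0],[-5,0.6,0,0,0,0],[-5,0.6,0,0,0,0],[-5,0.6,0,0,0,0],[-5,0.6,0,0,0,0],[-5,0.6,0,0,0,0],[-4,0.5,0,0,0,0]]]}}

```text
time: 10.08
position: [0.5991, -0.0549, 0.0252]
tool_rot: [0.585, 0.811, 0.0, 0.0]
ft_force: [0.3, -0.3, 0.5]
grip_width: 0.012
grip_force: 0.1
```

{"name": "drive_tool", "arguments": {"deltas": [[[-4,0.5,0,0,0,0],[-3,0.5,0,0,0,0],[-2,0.3,0,0,0,0],[-1,0.2,0,0,0,0],[0,0,0,0,0,0]]]}}

```text
time: 10.5
position: [0.6034, -0.0633, 0.0252]
tool_rot: [0.585, 0.811, 0.0, 0.0]
ft_force: [-0.9, 0.1, -1.5]
grip_width: 0.012
grip_force: 0.0
```

{"name": "drive_tool", "arguments": {"deltas": [[[4,0,0,0,0,0],[10,0,0,0,0,0],[16,0,-5,0,0,0],[20,0,-20,0,0,0],[30,0,-25,0,0,0],[30,0,-25,0,0,0],[30,0,-25,0,0,0],[30,0,-25,0,0,0]]]}}

```text
time: 11.17
position: [0.5474, 0.1009, 0.1513]
tool_rot: [0.585, 0.811, -0.0, -0.001]
ft_force: [0.4, 1.0, -0.6]
grip_width: 0.0125
grip_force: 0.0
```

```bash
python3 - <<'E'
from h import *
t=cam("top"); s=cam("side"); o=sensors.get_obs(); print(o["time"],o["position"],o["ft_force"])
save(s,"s5.png");save(t,"t5.png")
W=np.zeros((400,800,3),np.uint8);W[:,:400]=cv2.resize(t["img"][165:245,230:310],(400,400),interpolation=2);W[:,400:]=cv2.resize(s["img"][150:230,210:290],(400,400),interpolation=2)
cv2.imwrite("pics/c5.png",W[:,:,::-1])
E
```

```text
11.2667 [0.54847839 0.10353798 0.15413515] [ 0.85881736 -0.51619224 -0.59774861]
```

View pics/c5.png

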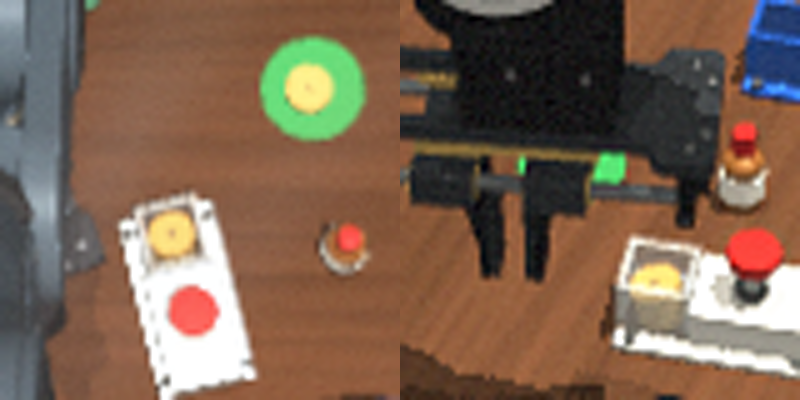

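The blank lies flat near the middle of the green mat: its centre is at (309,88) against (312,88) for the mat. The plunger is up, and the bottle and feeder are where they were. Handing in.

{"name": "drive_tool", "arguments": {"deltas": [[[0,0,0,0,0,0],[0,0,0,0,0,0],[0,0,0,0,0,0],[0,0,0,0,0,0]]]}}

```text
time: 11.6
position: [0.5493, 0.0974, 0.149]
tool_rot: [0.586, 0.811, -0.001, -0.001]
ft_force: [0.1, -0.6, -0.7]
grip_width: 0.0124
grip_force: 0.0
```

```bash
python3 -c "
from h import *
print(ticket.hand_in())"
```

```text
the job is handed in; nothing more can be done
None
```

The job is handed in at about 11.6 s: one blank was ejected and pushed to within about 1 mm of the green mat's centre, the plunger is back up, and I saw nothing else moved, though the last pictures did not cover every bystander; no verdict came back.

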